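# Sort keyed sprockets on the test shafts

### The arm

A 6-joint arm with a two-finger parallel gripper is mounted at the origin on a cart in front of the work surface, level with it; the furniture and walls round the work are solid. World frame = base frame: x ahead of the robot, y to its left, z up, the work surface at z = 0. Lengths are in m, angles in rad, forces in N, time in s.
With the tool pointing down it reaches from about 0.3 to 0.775 m from the base axis. Payload 14.6 kg.
Tool frame: the origin (TCP) lies on the centre line of the jaws, within the pads' length; the fingertips stand 25 mm ahead of it and the grasp point (between the pads) lies 6 mm ahead of it (robot.nose_length is the distance from the TCP to the fingertips, in m); z points along the fingers, x is the direction in which the jaws open and shut, and the axes are right-handed (so a half turn about z gives the same grasp; the last joint's range is limited). The gripper opens to 94 mm and grips with 3 to 60 N. Pads are 16 mm wide; open, the fingers measure 119 mm over their backs; the gripper's body (75 mm by 177 mm) begins 78 mm behind the grasp point.
Start: joints at [-1.183, 0.3, 1.521, -0, 1.321, -0.067], TCP at [0.242, -0.494, 0.23] pointing down, gripper open.
Joint ranges: [-3.03, 3.03], [-0.79, 2.21], [0.23, 2.52], [-1.04, 4.18], [0, 3.07], [-2.55, 2.55]. Speed limits (rad/s): [2.22, 2.22, 2.57, 3.14, 3.14, 3.14].

### API

Orientations are given as a rotation vector (axis times angle).
In Python, from bench import robot gives the robot as it stands. The module is installed in compiled form; this text tells all that it offers.
- The arm moves only by the shell command python3 -m pendant 'ROWS'. ROWS is JSON, a list of rows, each an object with "hand": the opening, from -1 (shut) to 1 (fully open); "offset": the shift along the tool's x, y, z in mm, a list of three; "twist": the turn, a rotation vector about the tool's x, y, z in rad, a list of three. In form: [{"hand": hand, "offset": [tx, ty, tz], "twist": [ax, ay, az]}, ...]. A call has exactly 5 rows; each row shifts and turns the pose as measured when the row begins, along the tool's axes as they then stand; what a row does not reach is not made up. A row lasts 1/12 s, in which the tool goes at most 41.7 mm and 7.16 degrees, less where a joint would pass 70% of its speed; a pose out of reach is approached as far as the arm can. A call with a gripper value outside its range is refused whole. The fingers move at their own pace and stop on an object; the grip force is fixed at half the most. Time passes only in rows, so rows that do not move let the fingers close, or fill a call up. It gives the time, the measured TCP pose, the force and the opening at its end, in the units of the state.
- robot.sense(): the state, without advancing time (a new reading comes with each control period).
- robot.camera(name): name is "side" or "top" or "wrist"; returns a dict with "image" (480x640x3 uint8, red, green, blue), "vfov" (degrees; the focal length in pixels is half the picture's height over the tangent of half this angle, whatever the lens; pixels are square), "cx", "cy" (the principal point, pixels), "cam_to_world" (4x4, takes a point from camera to world coordinates). Camera axes: x right, y up, looking along -z (the intrinsics and any distortion apply to the point x, -y, -z); pixel columns grow to the right and rows downward; lengths in m; the calibration is good to about 2 mm. A picture is of the moment at which its call begins. There is no depth.
- robot.sign_off(): hands the job in, once; it reports no verdict.
The state is a dict: "time": time; "q": joint angles; "dq": joint speeds; "tau": joint torques, N m; "ee_pos": TCP position; "tool_rot": TCP orientation; "contact_force": force on the tool from outside, world axes, zero at the start; "wrist_torque": the same for the moment, N m; "opening": opening from 0.0 (shut) to 1.0 (fully open).
Only numpy, scipy, OpenCV 4.12 (cv2) and the standard library are available. Lean on these libraries where they do the work, as an engineer would, in place of code of your own. Each camera call takes 0.05 s, during which the arm holds its last target. There are 200 camera calls.

### The job

Sort the sprockets by their keyways: seat the one with two keyways opposite each other on the test stand whose keys are opposite, and the one with two keyways at a right angle on the stand whose keys are at a right angle, each fully down on the shoulder, hub up, and let go. The sprocket with a single keyway fits neither: leave it where it lies.

Things in the scene. Friction and masses are not known exactly. Their poses are not given: they have to be found in the camera images.
- sprocket_opposite_centre (a point): Loose plain steel sprocket lying flat, hub up: toothed disc 76 mm across, 8 mm thick, below; smooth round hub 60 mm across on it (grip here); 46 mm high in all. Through bore 37 mm across with two keyways opposite each other, 14 mm wide, reaching 27 mm from the axis, full height. Point: on the axis, 23 mm above the underside. z up; x points through one keyway, -x through the other.
- sprocket_square_centre (a point): Loose plain steel sprocket lying flat, hub up: toothed disc 76 mm across, 8 mm thick, below; smooth round hub 60 mm across on it (grip here); 46 mm high in all. Through bore 37 mm across with two keyways at a right angle, 14 mm wide, reaching 27 mm from the axis, full height. Point: on the axis, 23 mm above the underside. z up; x points through one keyway, y through the other.
- sprocket_single_centre (a point): Loose plain steel sprocket lying flat, hub up: toothed disc 76 mm across, 8 mm thick, below; smooth round hub 60 mm across on it (grip here); 46 mm high in all. Through bore 37 mm across with one keyway only, 14 mm wide, reaching 27 mm from the axis, full height. Point: on the axis, 23 mm above the underside. z up; x points through the keyway. Fits neither stand.
- stand_opposite_seat (a point): Fixed stand: plate 100x100x12 mm, on it a shoulder 52 mm across, 8 mm high, and an upright shaft 31 mm across with two keys opposite each other, 6 mm wide, out to 24 mm from the axis, up to 30 mm above the shoulder; above 36 mm the shaft tapers to a 12 mm tip at 56 mm. Point: on the axis, top of the shoulder (20 mm over the bench), where a seated sprocket's underside rests. z up; x points through one key, -x through the other.
- stand_square_seat (a point): Fixed stand: plate 100x100x12 mm, on it a shoulder 52 mm across, 8 mm high, and an upright shaft 31 mm across with two keys at a right angle, 6 mm wide, out to 24 mm from the axis, up to 30 mm above the shoulder; above 36 mm the shaft tapers to a 12 mm tip at 56 mm. Point: on the axis, top of the shoulder (20 mm over the bench), where a seated sprocket's underside rests. z up; x points through one key, y through the other.
- sprocket_opposite: The sprocket with opposite keyways; origin: centre of its underside, axes as its centre point. 0.25 to 0.5 kg. Lowered over its stand with keyways over keys it has 3 mm play all round and about 10 degrees of turn; on the wrong stand, or turned wrongly, it stops on the key tops 30 mm too high (and tilts if let go).
- sprocket_square: The sprocket with keyways at a right angle; origin at the centre of its underside, axes as for its centre point. Weight and play as for the other.
Mind the look-alikes: they are no part of the job. Leave any red look-alike of the sprocket_square alone.

How it is judged:
By the outcome, as a careful person would: the job done as asked, in the order asked, and still so for the second after the job is handed in, with the robot touching nothing.
It also fails if it takes over 48 s, if anything falls off the work surface, if the arm or the gripper's body presses on something with over 40 N, if the wrist force passes 120 N, or if a joint passes its speed limit or range.

## Working session

There is one attempt and no reset: what is moved stays moved. The work goes in short steps, Python scripts to look and compute and a shell command to move; the robot and the scene stay as the last step left them, time stands still between calls to the robot, and variables do not carry over. Pictures are saved under pics/ and viewed, about 8 in all and at most 12, crops included, and the job is handed in when it is done.

```bash
mkdir -p pics
python3 - <<'E'
from bench import robot
import cv2,numpy as np
np.set_printoptions(precision=4,suppress=True)
for n in ["top","side"]:
    c=robot.camera(n)
    print(n,c["vfov"],c["cx"],c["cy"],[k for k in c]);print(c["cam_to_world"])
    cv2.imwrite(f"pics/{n}0.png",c["image"][:,:,::-1])
s=robot.sense();print(s)
E
```

```text
top 43.547603623910504 327.84663010006506 240.93787529189538 ['image', 'vfov', 'cx', 'cy', 'cam_to_world']
[[ 0.002   0.9978 -0.0657  0.4223]
 [-1.      0.0015 -0.0081 -0.0134]
 [-0.008   0.0657  0.9978  1.277 ]
 [ 0.      0.      0.      1.    ]]
side 56.68173835456381 322.52223131617427 234.4661433225357 ['image', 'vfov', 'cx', 'cy', 'cam_to_world']
[[-0.9306  0.2517 -0.2657  0.2676]
 [-0.366  -0.6416  0.6741  0.631 ]
 [-0.0008  0.7246  0.6892  0.6752]
 [ 0.      0.      0.      1.    ]]
{'time': 0.1, 'q': array([-1.1826,  0.3004,  1.5215,  0.    ,  1.3207, -0.0666]), 'dq': array([-0.0001, -0.0033,  0.0005,  0.0012, -0.0005, -0.0021]), 'tau': array([  0.0019, -53.2642, -35.3283,   0.071 ,   0.0235,  -0.0001]), 'ee_pos': array([ 0.2415, -0.4939,  0.2299]), 'tool_rot': array([-2.6646,  1.6631,  0.0013]), 'contact_force': array([-0.7163, -0.6392,  0.5305]), 'wrist_torque': array([-0.0111, -0.0063, -0.0012]), 'opening': 0.9952127180119124}
```

View pics/top0.png

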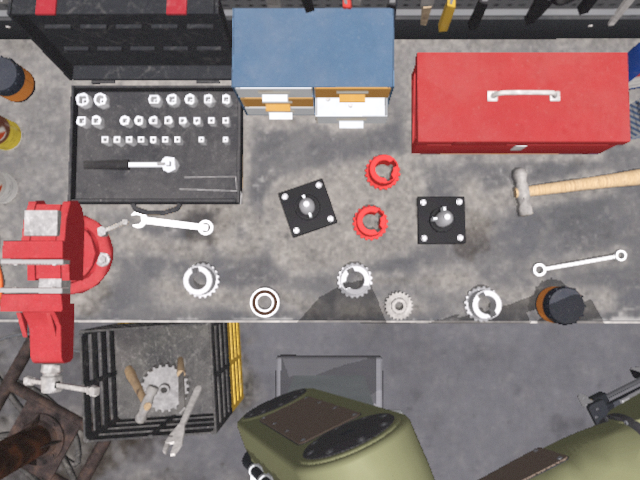

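Three steel candidates, at (201,280), (355,279) and (483,303). The stands are at (307,207) and (442,218), with red look-alikes at (382,171) and (370,222). I'll enlarge all of them in one montage.

```bash
cat > h.py <<'E'
import numpy as np,cv2
from scipy.spatial.transform import Rotation as R
def ray(c,u,v,z):
    f=240/np.tan(np.radians(c["vfov"]/2)); T=c["cam_to_world"]
    d=T[:3,:3]@np.array([(u-c["cx"])/f,-(v-c["cy"])/f,-1]); o=T[:3,3]
    return o+d*(z-o[2])/d[2]
def proj(c,p):
    f=240/np.tan(np.radians(c["vfov"]/2)); T=c["cam_to_world"]
    q=T[:3,:3].T@(np.asarray(p,float)-T[:3,3])
    return np.array([c["cx"]-f*q[0]/q[2], c["cy"]+f*q[1]/q[2]])
E
python3 - <<'E'
from bench import robot
from h import *
np.set_printoptions(precision=4,suppress=True)
c=robot.camera("top");im=c["image"][:,:,::-1]
P=dict(L=(201,280,.046),M=(355,279,.046),R=(483,303,.046),SL=(307,207,.02),SR=(442,218,.02))
t=[]
for k,(u,v,z) in P.items():
    print(k,ray(c,u,v,z))
    a=cv2.resize(im[v-32:v+32,u-32:u+32],(266,266),interpolation=cv2.INTER_CUBIC);cv2.putText(a,k,(5,25),0,.8,(0,255,255),2);t.append(a)
t.append(np.zeros_like(t[0]))
cv2.imwrite("pics/m.png",np.vstack([np.hstack(t[:3]),np.hstack(t[3:])]))
w=robot.camera("wrist");print(w["vfov"],w["cx"],w["cy"]);print(w["cam_to_world"])
E
```

```text
L [0.4228 0.2562 0.046 ]
M [ 0.4255 -0.0591  0.046 ]
R [ 0.3772 -0.3195  0.046 ]
SL [0.5766 0.0408 0.02  ]
SR [ 0.5536 -0.2427  0.02  ]
64.58397358857708 320.88165295465325 236.7165344174367
[[ 0.4388  0.8747  0.2057  0.3008]
 [-0.8986  0.4271  0.1003 -0.4647]
 [-0.0001 -0.2288  0.9735  0.3832]
 [ 0.      0.      0.      1.    ]]
```

View pics/m.png

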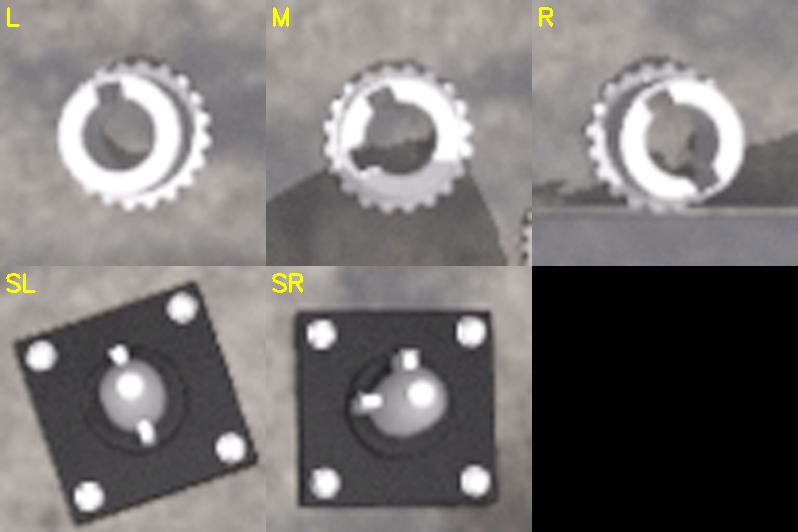

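View pics/side0.png

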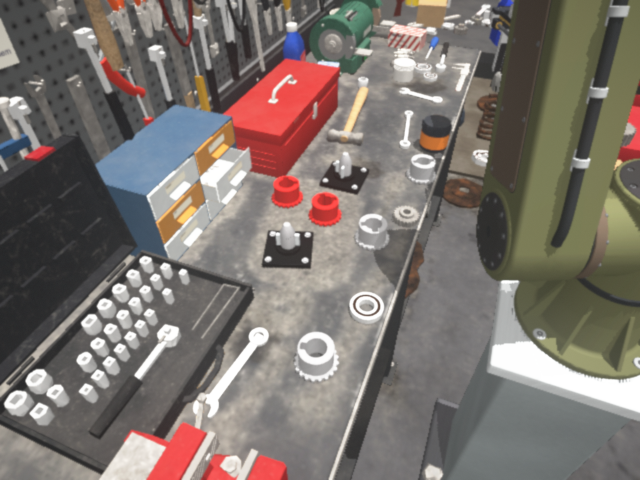

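Identified from the montage:
- **L (201,280):** single keyway, so it stays where it lies.
- **M (355,279):** keyways up-left and down-left, about 90° apart, so it is the square one.
- **R (483,303):** keyways up-left and down-right, so it is the opposite one.
- **SL (307,207):** opposite stand.
- **SR (442,218):** square stand.

I'll go above R first and look from close by.

```bash
cat >> h.py <<'E'
def state():
    from bench import robot
    s=robot.sense(); r=R.from_rotvec(s["tool_rot"]).as_matrix()
    return s,r,np.degrees(np.arctan2(r[1,0],r[0,0]))
def go(p,yaw=None):
    s,r,a=state(); d=np.array(p)-s["ee_pos"]
    down=np.array([[np.cos(np.radians(yaw)),np.sin(np.radians(yaw)),0],[np.sin(np.radians(yaw)),-np.cos(np.radians(yaw)),0],[0,0,-1]]) if yaw is not None else r
    print("t",round(s["time"],2),"pos",s["ee_pos"].round(4),"yaw",round(a,1),"F",s["contact_force"].round(1),"open",round(s["opening"],3),"-> off mm",(r.T@d*1000).round(1),"twist",R.from_matrix(r.T@down).as_rotvec().round(3))
E
python3 -m pendant '[{"hand":1,"offset":[-18,-37,0],"twist":[0,0,0]},{"hand":1,"offset":[-18,-37,0],"twist":[0,0,0]},{"hand":1,"offset":[-18,-37,0],"twist":[0,0,0]},{"hand":1,"offset":[-18,-37,0],"twist":[0,0,0]},{"hand":1,"offset":[-18,-37,0],"twist":[0,0,0]}]'
python3 -c "
from h import *
go([.375,-.323,.2],-64)"
```

```text
time: 0.62
ee_pos: [0.3672, -0.3317, 0.2285]
tool_rot: [-2.656, 1.678, 0.004]
contact_force: [0.4, -1.1, -0.4]
opening: 0.999
t 0.62 pos [ 0.3672 -0.3317  0.2285] yaw -64.6 F [ 0.4 -1.1 -0.4] open 0.999 -> off mm [ -4.4 -10.8  28.5] twist [ 0.001  0.002 -0.01 ]
```

Run:
```python
from bench import robot
from h import *
w=robot.camera("wrist");np.savez("w1.npz",**w)
cv2.imwrite("pics/w1.png",w["image"][:,:,::-1]);print(proj(w,[.375,-.323,.046]))
```

```text
[316.5937172  210.79434216]
```

View pics/w1.png

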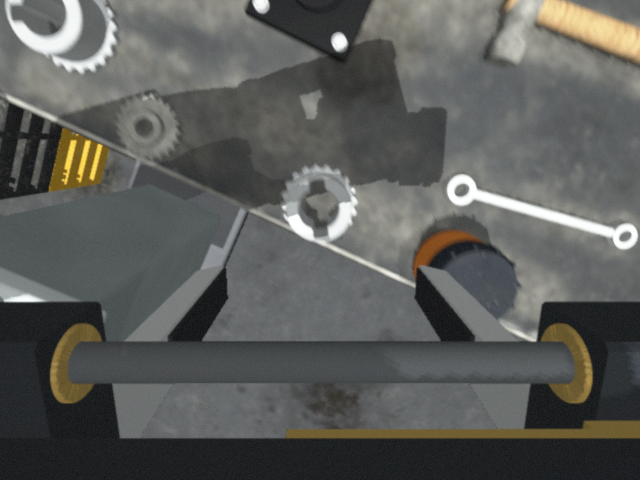

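Sprocket R shows at (320,203) with its keyways up and down, partly in the arm's shadow; the bench edge and bottle are nearby. I'll enlarge it with the model overlaid.

```bash
cat >> h.py <<'E'
def overlay(w,name,x,y,th,keys,half=45,z=.046,stand=False,k=None):
    """crop enlarged about the model; left plain, right with outlines of hub/bore/keyways (or shaft keys)"""
    c0=proj(w,[x,y,z]).round().astype(int); k=k or 400/(2*half)
    im=w["image"][:,:,::-1]; a=np.ascontiguousarray(cv2.warpAffine(im,np.float32([[k,0,-k*(c0[0]-half)],[0,k,-k*(c0[1]-half)]]),(400,400),flags=cv2.INTER_CUBIC)); b=a.copy()
    def line(pts,zz,col):
        p=np.array([(proj(w,[*q,zz])-c0+half)*k for q in pts]); cv2.polylines(b,[p.round().astype(int)],False,col,1)
    t=np.linspace(0,2*np.pi,90); circ=lambda r:np.c_[x+r*np.cos(t),y+r*np.sin(t)]
    if stand: line(circ(.026),.02,(0,255,0)); wd,ro,zk=.003,.024,.05
    else: line(circ(.03),.046,(0,255,0)); line(circ(.0185),.046,(0,255,255)); line(circ(.038),.008,(255,0,255)); wd,ro,zk=.007,.027,.046
    for d in keys:
        e=np.radians(th+d); u=np.array([np.cos(e),np.sin(e)]); n=np.array([-u[1],u[0]]); o=np.array([x,y])
        line([o+.016*u-wd*n,o+ro*u-wd*n,o+ro*u+wd*n,o+.016*u+wd*n],zk,(0,0,255))
    cv2.imwrite(name,np.hstack([a,b]))
E
python3 - <<'E'
from h import *
w=dict(np.load("w1.npz"))
p=ray(w,321,206,.046);print(p)
# fit of the toothed disc + hub silhouette: bright threshold centroid
overlay(w,"pics/o1.png",p[0],p[1],28,[0,180])
E
```

```text
[ 0.38059173 -0.32470278  0.046     ]
```

View pics/o1.png

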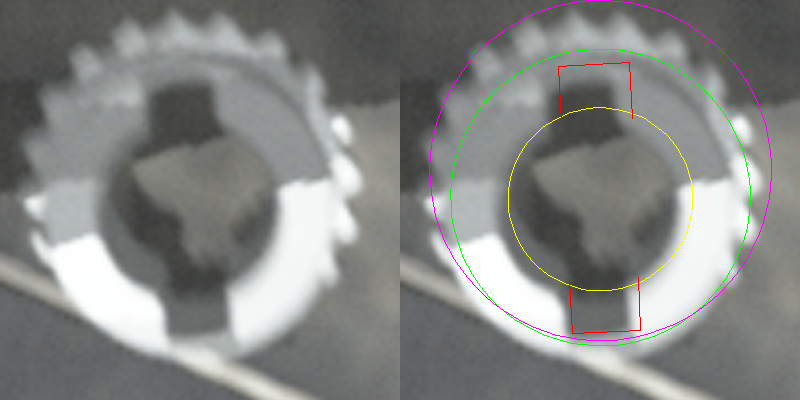

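Fit: the model needs to shift about (-1.8,+2.3) px, with the keyway axis at about 30°. Computing the descent to the grip.

Run:
```python
from h import *
w=dict(np.load("w1.npz"))
p=ray(w,319.2,208.3,.046);print(p)
go([p[0],p[1],.04],-64)
```

```text
[ 0.37803351 -0.32414006  0.046     ]
t 0.67 pos [ 0.3707 -0.327   0.2286] yaw -64.3 F [2.5 3.5 0.9] open 0.997 -> off mm [  1.1  -7.8 188.6] twist [-0.     0.003 -0.006]
```

```bash
python3 -m pendant '[{"hand":1,"offset":[1,-4,25],"twist":[0,0,0]},{"hand":1,"offset":[0,-4,36],"twist":[0,0,0]},{"hand":1,"offset":[0,0,36],"twist":[0,0,0]},{"hand":1,"offset":[0,0,30],"twist":[0,0,0]},{"hand":1,"offset":[0,0,15],"twist":[0,0,0]}]'
python3 -c "
from h import *
go([.378,-.3241,.04],-64)"
```

```text
time: 1.08
ee_pos: [0.3837, -0.3213, 0.0861]
tool_rot: [2.667, -1.661, 0.013]
contact_force: [-0.8, -0.0, 0.1]
opening: 1.0
t 1.08 pos [ 0.3837 -0.3213  0.0861] yaw -63.8 F [-0.8 -0.   0.1] open 1.0 -> off mm [-0.3  6.5 46.1] twist [-0.004 -0.007  0.003]
```

```bash
python3 -m pendant '[{"hand":1,"offset":[0,6,8],"twist":[0,0,0]},{"hand":1,"offset":[0,0,15],"twist":[0,0,0]},{"hand":1,"offset":[0,0,13],"twist":[0,0,0]},{"hand":1,"offset":[0,0,6],"twist":[0,0,0]},{"hand":1,"offset":[0,0,2],"twist":[0,0,0]}]'
python3 -c "
from h import *
go([.378,-.3241,.04],-64)"
```

```text
time: 1.5
ee_pos: [0.3762, -0.3241, 0.0378]
tool_rot: [-2.666, 1.66, -0.006]
contact_force: [0.2, 0.0, -0.0]
opening: 1.001
t 1.5 pos [ 0.3762 -0.3241  0.0378] yaw -63.8 F [ 0.2  0.  -0. ] open 1.001 -> off mm [ 0.7 -1.6 -2.2] twist [-0.003 -0.003  0.003]
```

```bash
python3 -m pendant '[{"hand":1,"offset":[1,-2,-1],"twist":[0,0,0]},{"hand":-1,"offset":[0,0,0],"twist":[0,0,0]},{"hand":-1,"offset":[0,0,0],"twist":[0,0,0]},{"hand":-1,"offset":[0,0,0],"twist":[0,0,0]},{"hand":-1,"offset":[0,0,0],"twist":[0,0,0]}]'
python3 -m pendant '[{"hand":-1,"offset":[0,0,0],"twist":[0,0,0]},{"hand":-1,"offset":[0,0,0],"twist":[0,0,0]},{"hand":-1,"offset":[0,0,0],"twist":[0,0,0]},{"hand":-1,"offset":[0,0,0],"twist":[0,0,0]},{"hand":-1,"offset":[0,0,0],"twist":[0,0,0]}]'
python3 -c "
from h import *
go([.378,-.3241,.04],-64)"
```

```text
time: 1.92
ee_pos: [0.3794, -0.3256, 0.0419]
tool_rot: [2.667, -1.661, 0.012]
contact_force: [0.3, -0.4, 0.0]
opening: 0.754
time: 2.33
ee_pos: [0.3795, -0.3256, 0.0424]
tool_rot: [2.667, -1.66, 0.013]
contact_force: [0.4, -0.1, -0.3]
opening: 0.632
t 2.33 pos [ 0.3795 -0.3256  0.0424] yaw -63.8 F [ 0.4 -0.1 -0.3] open 0.632 -> off mm [-2.   0.7  2.4] twist [-0.004 -0.007  0.003]
```

```bash
python3 -m pendant '[{"hand":-1,"offset":[0,0,-20],"twist":[0,0,0]},{"hand":-1,"offset":[0,0,-38],"twist":[0,0,0]},{"hand":-1,"offset":[0,0,-38],"twist":[0,0,0]},{"hand":-1,"offset":[0,0,-38],"twist":[0,0,0]},{"hand":-1,"offset":[-10,-14,-30],"twist":[0,0,0]}]'
python3 -m pendant '[{"hand":-1,"offset":[-23,-32,-4],"twist":[0,0,0]},{"hand":-1,"offset":[-23,-32,0],"twist":[0,0,0]},{"hand":-1,"offset":[-23,-32,0],"twist":[0,0,0]},{"hand":-1,"offset":[-23,-32,0],"twist":[0,0,0]},{"hand":-1,"offset":[-23,-32,0],"twist":[0,0,0]}]'
python3 -c "
from h import *
go([.577,.041,.23],-75)"
```

```text
time: 2.75
ee_pos: [0.383, -0.3081, 0.205]
tool_rot: [-2.663, 1.661, 0.013]
contact_force: [0.8, -0.7, -2.7]
opening: 0.627
time: 3.17
ee_pos: [0.4792, -0.1327, 0.2179]
tool_rot: [-2.656, 1.674, -0.007]
contact_force: [0.4, -0.7, -2.9]
opening: 0.631
t 3.17 pos [ 0.4792 -0.1327  0.2179] yaw -64.4 F [ 0.4 -0.7 -2.9] open 0.631 -> off mm [-114.4 -163.3  -11.8] twist [-0.004 -0.003  0.184]
```

Load is 2.9 N, so about 0.3 kg is held. Continuing to the stand.

```bash
python3 -m pendant '[{"hand":-1,"offset":[-23,-32,-4],"twist":[0,0,0]},{"hand":-1,"offset":[-23,-32,-4],"twist":[0,0,0]},{"hand":-1,"offset":[-23,-32,-4],"twist":[0,0,0]},{"hand":-1,"offset":[-23,-32,0],"twist":[0,0,0]},{"hand":-1,"offset":[-12,-18,0],"twist":[0,0,0]}]'
python3 -m pendant '[{"hand":-1,"offset":[-4,-6,0],"twist":[0,0,0.09]},{"hand":-1,"offset":[0,0,0],"twist":[0,0,0.09]},{"hand":-1,"offset":[0,0,0],"twist":[0,0,0]},{"hand":-1,"offset":[0,0,0],"twist":[0,0,0]},{"hand":-1,"offset":[0,0,0],"twist":[0,0,0]}]'
python3 - <<'E'
from h import *
go([.577,.041,.23],-75)
from bench import robot
w=robot.camera("wrist");np.savez("w2.npz",**w)
cv2.imwrite("pics/w2.png",w["image"][:,:,::-1]);print(proj(w,[.577,.041,.02]))
E
```

```text
time: 3.58
ee_pos: [0.5683, 0.036, 0.2297]
tool_rot: [-2.658, 1.672, -0.004]
contact_force: [-0.3, -1.1, -2.3]
opening: 0.633
time: 4.0
ee_pos: [0.5729, 0.0484, 0.227]
tool_rot: [2.503, -1.898, -0.002]
contact_force: [0.0, 0.6, -2.3]
opening: 0.629
t 4.0 pos [0.5729 0.0484 0.227 ] yaw -74.4 F [ 0.   0.6 -2.3] open 0.629 -> off mm [ 8.2 -2.  -3. ] twist [0.001 0.001 0.011]
[329.74900802 215.63841879]
```

View pics/w2.png

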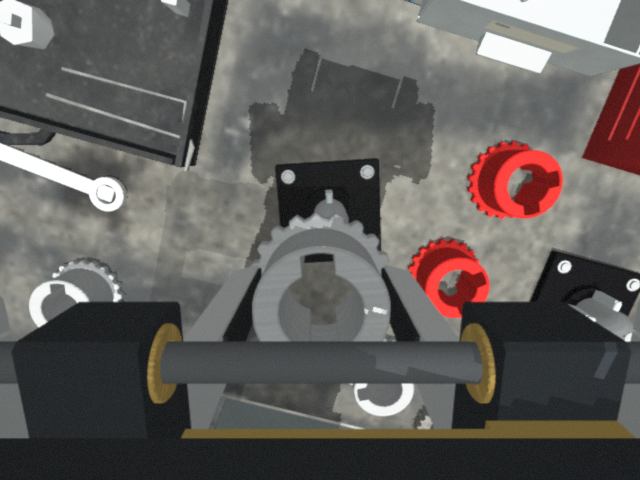

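The held sprocket's keyways show at (318,262) and (322,345), and it partly hides the stand at (330,190). I'll back off along tool y, then overlay both models.

```bash
sed -i 's/stand=False,k=None)/stand=False,k=None,zb=0.)/; s/circ(.03),.046/circ(.03),zb+.046/; s/circ(.0185),.046/circ(.0185),zb+.046/; s/circ(.038),.008/circ(.038),zb+.008/; s/wd,ro,zk=.007,.027,.046/wd,ro,zk=.007,.027,zb+.046/' h.py
python3 -m pendant '[{"hand":-1,"offset":[4,25,0],"twist":[0,0,0]},{"hand":-1,"offset":[4,25,0],"twist":[0,0,0]},{"hand":-1,"offset":[0,20,0],"twist":[0,0,0]},{"hand":-1,"offset":[0,0,0],"twist":[0,0,0]},{"hand":-1,"offset":[0,0,0],"twist":[0,0,0]}]'
python3 - <<'E'
from h import *
go([.577,.041,.23],-75)
from bench import robot
s,r,a=state()
w=robot.camera("wrist");np.savez("w3.npz",**w,ee=s["ee_pos"],yaw=a)
overlay(w,"pics/a.png",.577,.041,19,[0,180],z=.02,stand=True,half=50)
e=s["ee_pos"];overlay(w,"pics/b.png",e[0],e[1],30.4+a+63.8,[0,180],z=e[2],zb=e[2]-.0424,half=80)
cv2.imwrite("pics/o3.png",cv2.resize(np.vstack([cv2.imread("pics/a.png"),cv2.imread("pics/b.png")]),(600,600),interpolation=cv2.INTER_AREA))
E
```

```text
time: 4.47
ee_pos: [0.5044, 0.0184, 0.2266]
tool_rot: [2.508, -1.89, -0.002]
contact_force: [0.3, -0.3, -2.9]
opening: 0.626
t 4.47 pos [0.5044 0.0184 0.2266] yaw -74.0 F [ 0.3 -0.3 -2.9] open 0.626 -> off mm [ -1.7 -76.   -3.5] twist [0.001 0.    0.017]
```

View pics/o3.png

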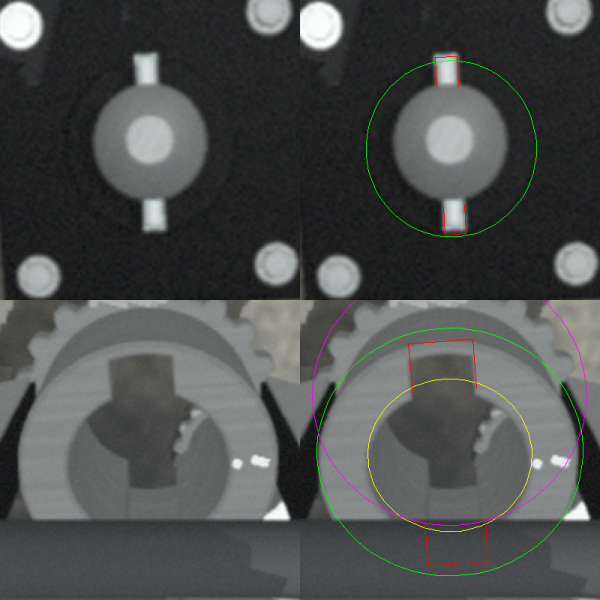

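The stand model fits: keys at 19°, centre about (.578,.041). The held sprocket sits about 1–2.5 mm toward tool +y, and its angle matches. Target TCP is (.5795,.0417) with yaw -75.

```bash
python3 -m pendant '[{"hand":-1,"offset":[0,-25,15],"twist":[0,0,0.02]},{"hand":-1,"offset":[0,-28,20],"twist":[0,0,0]},{"hand":-1,"offset":[0,-16,20],"twist":[0,0,0]},{"hand":-1,"offset":[0,-4,12],"twist":[0,0,0]},{"hand":-1,"offset":[0,0,0],"twist":[0,0,0]}]'
python3 -c "
from h import *
go([.5795,.0417,.13],-75.2)"
```

```text
time: 4.93
ee_pos: [0.5815, 0.0385, 0.1584]
tool_rot: [-2.489, 1.912, -0.006]
contact_force: [0.3, -0.5, -2.8]
opening: 0.628
t 4.93 pos [0.5815 0.0385 0.1584] yaw -75.1 F [ 0.3 -0.5 -2.8] open 0.628 -> off mm [-3.7  1.2 28.4] twist [-0.004 -0.001  0.002]
```

```bash
python3 -m pendant '[{"hand":-1,"offset":[-4,1,10],"twist":[0,0,0]},{"hand":-1,"offset":[0,0,12],"twist":[0,0,0]},{"hand":-1,"offset":[0,0,6],"twist":[0,0,0]},{"hand":-1,"offset":[0,0,0],"twist":[0,0,0]},{"hand":-1,"offset":[0,0,0],"twist":[0,0,0]}]'
python3 -c "
from h import *
go([.5795,.0417,.13],-75.2)"
```

```text
time: 5.35
ee_pos: [0.5796, 0.0424, 0.1286]
tool_rot: [-2.49, 1.911, -0.006]
contact_force: [0.2, 0.5, -3.0]
opening: 0.629
t 5.35 pos [0.5796 0.0424 0.1286] yaw -75.0 F [ 0.2  0.5 -3. ] open 0.629 -> off mm [ 0.7  0.2 -1.4] twist [-0.005 -0.001  0.004]
```

Aligned within 1 mm. Now descending with force checks.

```bash
python3 -m pendant '[{"hand":-1,"offset":[0,0,6],"twist":[0,0,0]},{"hand":-1,"offset":[0,0,8],"twist":[0,0,0]},{"hand":-1,"offset":[0,0,8],"twist":[0,0,0]},{"hand":-1,"offset":[0,0,8],"twist":[0,0,0]},{"hand":-1,"offset":[0,0,4],"twist":[0,0,0]}]'
python3 -c "
from h import *
go([.5795,.0417,.0624],-75.2)"
```

```text
time: 5.77
ee_pos: [0.5806, 0.0421, 0.0941]
tool_rot: [-2.488, 1.909, -0.012]
contact_force: [0.9, -1.2, -3.7]
opening: 0.629
t 5.77 pos [0.5806 0.0421 0.0941] yaw -75.0 F [ 0.9 -1.2 -3.7] open 0.629 -> off mm [ 0.1  1.4 31.7] twist [-0.009 -0.002  0.003]
```

```bash
python3 -m pendant '[{"hand":-1,"offset":[0,1,5],"twist":[0,0,0]},{"hand":-1,"offset":[0,0,5],"twist":[0,0,0]},{"hand":-1,"offset":[0,0,5],"twist":[0,0,0]},{"hand":-1,"offset":[0,0,3],"twist":[0,0,0]},{"hand":-1,"offset":[0,0,0],"twist":[0,0,0]}]'
python3 -c "
from h import *
go([.5795,.0417,.0624],-75.2)"
```

```text
time: 6.18
ee_pos: [0.5794, 0.0418, 0.0728]
tool_rot: [-2.488, 1.91, -0.01]
contact_force: [1.4, 0.8, -2.3]
opening: 0.629
t 6.18 pos [0.5794 0.0418 0.0728] yaw -75.0 F [ 1.4  0.8 -2.3] open 0.629 -> off mm [ 0.2 -0.  10.4] twist [-0.008 -0.002  0.003]
```

It has passed the key tops (underside 30 mm over the bench) with no contact. Lowering the last 10 mm.

```bash
python3 -m pendant '[{"hand":-1,"offset":[0,0,3],"twist":[0,0,0]},{"hand":-1,"offset":[0,0,3],"twist":[0,0,0]},{"hand":-1,"offset":[0,0,2],"twist":[0,0,0]},{"hand":-1,"offset":[0,0,1],"twist":[0,0,0]},{"hand":-1,"offset":[0,0,1],"twist":[0,0,0]}]'
python3 -c "
from h import *
go([.5795,.0417,.0624],-75.2)"
```

```text
time: 6.6
ee_pos: [0.5799, 0.0419, 0.0625]
tool_rot: [-2.488, 1.909, -0.011]
contact_force: [-1.4, 2.1, 12.6]
opening: 0.63
t 6.6 pos [0.5799 0.0419 0.0625] yaw -75.0 F [-1.4  2.1 12.6] open 0.63 -> off mm [0.1 0.4 0.1] twist [-0.009 -0.002  0.003]
```

Seated at exactly the expected height, with 12 N of contact. Releasing and rising.

```bash
python3 -m pendant '[{"hand":0.5,"offset":[0,0,0],"twist":[0,0,0]},{"hand":1,"offset":[0,0,0],"twist":[0,0,0]},{"hand":1,"offset":[0,0,0],"twist":[0,0,0]},{"hand":1,"offset":[0,0,0],"twist":[0,0,0]},{"hand":1,"offset":[0,0,0],"twist":[0,0,0]}]'
python3 -m pendant '[{"hand":1,"offset":[0,0,0],"twist":[0,0,0]},{"hand":1,"offset":[0,0,0],"twist":[0,0,0]},{"hand":1,"offset":[0,0,-10],"twist":[0,0,0]},{"hand":1,"offset":[0,0,-20],"twist":[0,0,0]},{"hand":1,"offset":[0,0,-30],"twist":[0,0,0]}]'
python3 -m pendant '[{"hand":1,"offset":[0,0,-38],"twist":[0,0,0]},{"hand":1,"offset":[0,0,-38],"twist":[0,0,0]},{"hand":1,"offset":[0,10,-20],"twist":[0,0,0]},{"hand":1,"offset":[0,30,0],"twist":[0,0,0]},{"hand":1,"offset":[0,30,0],"twist":[0,0,0]}]'
python3 -c "
from h import *
go([.4255,-.0591,.23],-64)"
```

```text
time: 7.02
ee_pos: [0.5807, 0.0419, 0.0638]
tool_rot: [-2.486, 1.908, -0.015]
contact_force: [0.2, 0.0, 0.9]
opening: 0.948
time: 7.43
ee_pos: [0.5775, 0.0418, 0.1212]
tool_rot: [-2.491, 1.912, -0.003]
contact_force: [-0.2, 0.2, 0.2]
opening: 1.003
time: 7.85
ee_pos: [0.5109, 0.024, 0.2304]
tool_rot: [-2.487, 1.907, -0.015]
contact_force: [-0.1, -0.7, 0.7]
opening: 1.0
t 7.85 pos [0.5109 0.024  0.2304] yaw -74.9 F [-0.1 -0.7  0.7] open 1.0 -> off mm [ 58.1 104.1  -0.6] twist [-0.012 -0.004 -0.191]
```

```bash
python3 -m pendant '[{"hand":1,"offset":[18,32,0],"twist":[0.006,0,0]},{"hand":1,"offset":[18,32,0],"twist":[0,0,0]},{"hand":1,"offset":[15,28,0],"twist":[0,0,0]},{"hand":1,"offset":[6,10,0],"twist":[0,0,0]},{"hand":1,"offset":[0,0,0],"twist":[0,0,0]}]'
python3 - <<'E'
from h import *
from bench import robot
w=robot.camera("wrist");np.savez("w4.npz",**w);go([.4255,-.0591,.23])
overlay(w,"pics/a.png",.4255,-.0591,27,[0,90],half=45)
overlay(w,"pics/b.png",.578,.0412,19,[0,180],half=80,zb=.02,z=.066)
cv2.imwrite("pics/o4.png",cv2.resize(np.vstack([cv2.imread("pics/a.png"),cv2.imread("pics/b.png")]),(600,600),interpolation=cv2.INTER_AREA))
E
```

```text
time: 8.27
ee_pos: [0.4196, -0.06, 0.234]
tool_rot: [-2.482, 1.9, -0.032]
contact_force: [0.6, 0.7, 0.6]
opening: 0.999
t 8.32 pos [ 0.4204 -0.0595  0.2341] yaw -74.8 F [-0.8  0.4  0.1] open 0.995 -> off mm [ 0.9 -4.9  4.2] twist [0. 0. 0.]
```

View pics/o4.png

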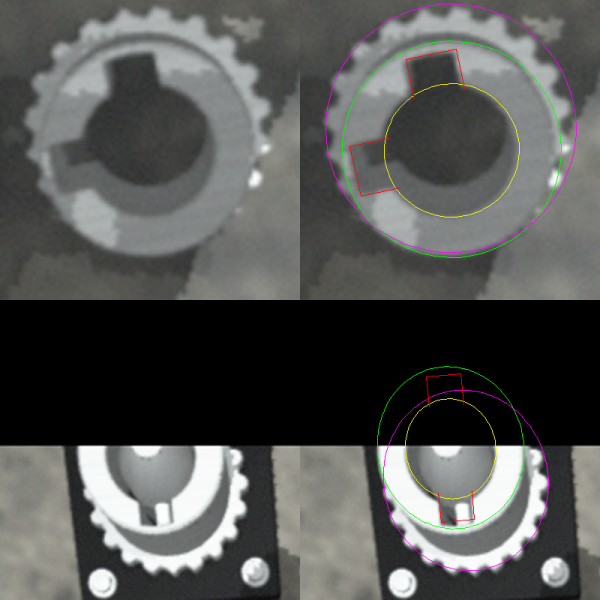

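M matches the model at (.4255,-.0591), with keyway angles of about 27° and 117°. The seated sprocket sits flush with its keyway over the key. Descending on M.

```bash
python3 -c "
from h import *
go([.4255,-.0591,.042],-75)"
python3 -m pendant '[{"hand":1,"offset":[1,-4,25],"twist":[-0.012,-0.004,0]},{"hand":1,"offset":[0,0,36],"twist":[0,0,0]},{"hand":1,"offset":[0,0,36],"twist":[0,0,0]},{"hand":1,"offset":[0,0,25],"twist":[0,0,0]},{"hand":1,"offset":[0,0,12],"twist":[0,0,0]}]'
python3 -c "
from h import *
go([.4255,-.0591,.042],-75)"
```

```text
t 8.32 pos [ 0.4204 -0.0595  0.2341] yaw -74.8 F [-0.8  0.4  0.1] open 0.995 -> off mm [ -0.3  -0.2 192.2] twist [-0.025 -0.007  0.003]
time: 8.73
ee_pos: [0.4331, -0.0574, 0.1011]
tool_rot: [-2.484, 1.899, -0.034]
contact_force: [0.2, -0.6, -0.5]
opening: 1.0
t 8.73 pos [ 0.4331 -0.0574  0.1011] yaw -74.8 F [ 0.2 -0.6 -0.5] open 1.0 -> off mm [-0.9  9.2 58.9] twist [-0.025 -0.008  0.004]
```

```bash
python3 -m pendant '[{"hand":1,"offset":[-1,7,6],"twist":[-0.025,-0.008,0]},{"hand":1,"offset":[0,0,16],"twist":[0,0,0]},{"hand":1,"offset":[0,0,14],"twist":[0,0,0]},{"hand":1,"offset":[0,0,5],"twist":[0,0,0]},{"hand":1,"offset":[0,0,0],"twist":[0,0,0]}]'
python3 -c "
from h import *
go([.4255,-.0591,.042],-75)"
```

```text
time: 9.15
ee_pos: [0.4268, -0.0557, 0.0571]
tool_rot: [2.495, -1.9, -0.013]
contact_force: [0.3, -0.2, 0.0]
opening: 0.995
t 9.15 pos [ 0.4268 -0.0557  0.0571] yaw -74.6 F [ 0.3 -0.2  0. ] open 0.995 -> off mm [ 3.   2.1 15.1] twist [0.009 0.003 0.007]
```

```bash
python3 -m pendant '[{"hand":1,"offset":[3,2,6],"twist":[0.007,0.002,0]},{"hand":1,"offset":[0,0,7],"twist":[0,0,0]},{"hand":1,"offset":[0,0,2],"twist":[0,0,0]},{"hand":1,"offset":[0,0,0],"twist":[0,0,0]},{"hand":1,"offset":[0,0,0],"twist":[0,0,0]}]'
python3 -c "
from h import *
go([.4255,-.0591,.042],-75)"
```

```text
time: 9.57
ee_pos: [0.4272, -0.0594, 0.0433]
tool_rot: [-2.499, 1.903, -0.001]
contact_force: [0.6, -0.7, 0.9]
opening: 0.998
t 9.57 pos [ 0.4272 -0.0594  0.0433] yaw -74.6 F [ 0.6 -0.7  0.9] open 0.998 -> off mm [-0.7  1.6  1.3] twist [-0.001 -0.     0.008]
```

```bash
python3 -m pendant '[{"hand":1,"offset":[0,1,1],"twist":[0,0,0]},{"hand":-1,"offset":[0,0,0],"twist":[0,0,0]},{"hand":-1,"offset":[0,0,0],"twist":[0,0,0]},{"hand":-1,"offset":[0,0,0],"twist":[0,0,0]},{"hand":-1,"offset":[0,0,0],"twist":[0,0,0]}]'
python3 -m pendant '[{"hand":-1,"offset":[0,0,0],"twist":[0,0,0]},{"hand":-1,"offset":[0,0,0],"twist":[0,0,0]},{"hand":-1,"offset":[0,0,0],"twist":[0,0,0]},{"hand":-1,"offset":[0,0,0],"twist":[0,0,0]},{"hand":-1,"offset":[0,0,0],"twist":[0,0,0]}]'
python3 -c "
from h import *
go([.4255,-.0591,.042],-75)"
```

```text
time: 9.98
ee_pos: [0.4267, -0.0598, 0.0432]
tool_rot: [-2.499, 1.902, -0.003]
contact_force: [-0.9, -0.4, 0.4]
opening: 0.753
time: 10.4
ee_pos: [0.4266, -0.0597, 0.0433]
tool_rot: [-2.498, 1.902, -0.003]
contact_force: [-0.3, 0.6, 0.2]
opening: 0.634
t 10.4 pos [ 0.4266 -0.0597  0.0433] yaw -74.6 F [-0.3  0.6  0.2] open 0.634 -> off mm [-0.9  0.9  1.3] twist [-0.002 -0.001  0.007]
```

```bash
python3 -m pendant '[{"hand":-1,"offset":[0,0,-20],"twist":[0,0,0]},{"hand":-1,"offset":[0,0,-38],"twist":[0,0,0]},{"hand":-1,"offset":[0,0,-38],"twist":[0,0,0]},{"hand":-1,"offset":[0,0,-38],"twist":[0,0,0.1]},{"hand":-1,"offset":[0,0,-30],"twist":[0,0,0.11]}]'
python3 -m pendant '[{"hand":-1,"offset":[0,0,-10],"twist":[0,0,0.11]},{"hand":-1,"offset":[0,0,0],"twist":[0,0,0.11]},{"hand":-1,"offset":[10,0,0],"twist":[0,0,0]},{"hand":-1,"offset":[25,-10,0],"twist":[0,0,0]},{"hand":-1,"offset":[36,-14,0],"twist":[0,0,0]}]'
python3 -c "
from h import *
go([.483,-.231,.23],-99.6)"
```

```text
time: 10.82
ee_pos: [0.4219, -0.0588, 0.2061]
tool_rot: [2.278, -2.152, -0.021]
contact_force: [-0.1, 0.4, -3.8]
opening: 0.632
time: 11.23
ee_pos: [0.4336, -0.132, 0.2227]
tool_rot: [2.027, -2.396, -0.009]
contact_force: [0.7, 0.4, -4.0]
opening: 0.629
t 11.23 pos [ 0.4336 -0.132   0.2227] yaw -99.5 F [ 0.7  0.4 -4. ] open 0.629 -> off mm [ 89.4 -65.1  -7.8] twist [0.007 0.001 0.001]
```

```bash
python3 -m pendant '[{"hand":-1,"offset":[30,-22,-4],"twist":[0,0,0]},{"hand":-1,"offset":[30,-22,-3],"twist":[0,0,0]},{"hand":-1,"offset":[20,-15,0],"twist":[0,0,0]},{"hand":-1,"offset":[5,-3,0],"twist":[0,0,0]},{"hand":-1,"offset":[0,0,0],"twist":[0,0,0]}]'
python3 - <<'E'
from h import *
from bench import robot
go([.5536,-.2427,.13],-99.6)
s,r,a=state()
w=robot.camera("wrist");np.savez("w5.npz",**w,ee=s["ee_pos"],yaw=a)
overlay(w,"pics/a.png",.5536,-.2427,2,[0,90],z=.02,stand=True,half=50)
e=s["ee_pos"];print(27+a+74.6);overlay(w,"pics/b.png",e[0],e[1],27+a+74.6,[0,90],z=e[2],zb=e[2]-.0433,half=80)
cv2.imwrite("pics/o5.png",cv2.resize(np.vstack([cv2.imread("pics/a.png"),cv2.imread("pics/b.png")]),(600,600),interpolation=cv2.INTER_AREA))
E
```

```text
time: 11.65
ee_pos: [0.4793, -0.2385, 0.2239]
tool_rot: [2.046, -2.374, -0.02]
contact_force: [-0.8, 0.1, -4.9]
opening: 0.628
t 11.65 pos [ 0.4793 -0.2385  0.2239] yaw -98.5 F [-0.8  0.1 -4.9] open 0.628 -> off mm [ -6.5 -75.4  92.8] twist [0.015 0.002 0.019]
3.0952225748080764
```

View pics/o5.png

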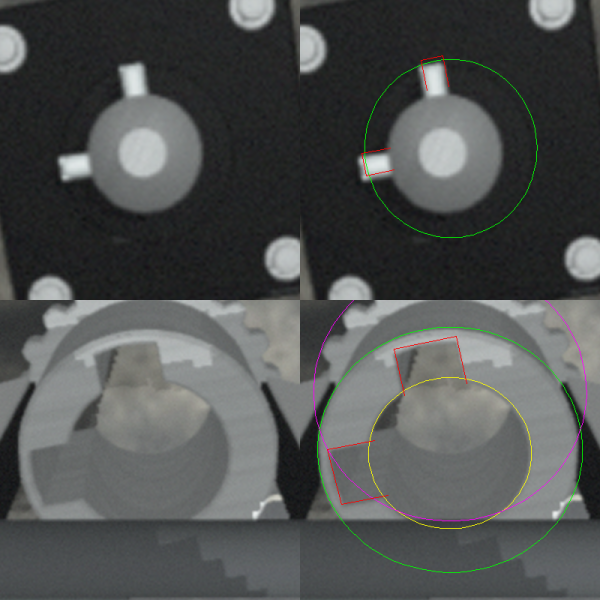

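Results at the square stand:
- **Stand:** the fit gives a centre of about (.552,-.2416), with the keys at about 0° and 90°.
- **Held sprocket:** it is about 0.8 mm toward tool +y and its angle fits.
- **Target:** TCP (.553,-.2417), yaw -100.5.

```bash
python3 -m pendant '[{"hand":-1,"offset":[-3,-22,15],"twist":[0.012,0,0.03]},{"hand":-1,"offset":[-2,-28,20],"twist":[0,0,0]},{"hand":-1,"offset":[0,-16,20],"twist":[0,0,0]},{"hand":-1,"offset":[0,-4,12],"twist":[0,0,0]},{"hand":-1,"offset":[0,0,0],"twist":[0,0,0]}]'
python3 -c "
from h import *
go([.5529,-.2417,.13],-100.5)"
```

```text
time: 12.12
ee_pos: [0.5482, -0.2405, 0.1534]
tool_rot: [2.026, -2.401, -0.009]
contact_force: [-1.0, 0.6, -3.6]
opening: 0.631
t 12.12 pos [ 0.5482 -0.2405  0.1534] yaw -99.7 F [-1.   0.6 -3.6] open 0.631 -> off mm [ 0.5 -4.9 23.4] twist [0.004 0.003 0.014]
```

```bash
python3 -m pendant '[{"hand":-1,"offset":[0,-5,8],"twist":[0.004,0.003,0.014]},{"hand":-1,"offset":[0,0,10],"twist":[0,0,0]},{"hand":-1,"offset":[0,0,5],"twist":[0,0,0]},{"hand":-1,"offset":[0,0,0],"twist":[0,0,0]},{"hand":-1,"offset":[0,0,0],"twist":[0,0,0]}]'
python3 -c "
from h import *
go([.5529,-.2417,.13],-100.5)"
```

```text
time: 12.53
ee_pos: [0.5514, -0.2398, 0.1308]
tool_rot: [-2.012, 2.413, -0.001]
contact_force: [0.3, 0.4, -4.1]
opening: 0.632
t 12.53 pos [ 0.5514 -0.2398  0.1308] yaw -100.4 F [ 0.3  0.4 -4.1] open 0.632 -> off mm [ 1.6 -1.9  0.8] twist [-0.    -0.     0.002]
```

```bash
python3 -m pendant '[{"hand":-1,"offset":[1.6,-1.9,5],"twist":[0,0,0]},{"hand":-1,"offset":[0,0,8],"twist":[0,0,0]},{"hand":-1,"offset":[0,0,8],"twist":[0,0,0]},{"hand":-1,"offset":[0,0,8],"twist":[0,0,0]},{"hand":-1,"offset":[0,0,2],"twist":[0,0,0]}]'
python3 -c "
from h import *
go([.5529,-.2417,.0633],-100.5)"
```

```text
time: 12.95
ee_pos: [0.5533, -0.2427, 0.099]
tool_rot: [-2.01, 2.412, -0.006]
contact_force: [0.6, -0.4, -5.2]
opening: 0.629
t 12.95 pos [ 0.5533 -0.2427  0.099 ] yaw -100.4 F [ 0.6 -0.4 -5.2] open 0.629 -> off mm [-0.9  0.7 35.7] twist [-0.004 -0.001  0.002]
```

```bash
python3 -m pendant '[{"hand":-1,"offset":[-0.8,0.6,5],"twist":[0,0,0]},{"hand":-1,"offset":[0,0,5],"twist":[0,0,0]},{"hand":-1,"offset":[0,0,5],"twist":[0,0,0]},{"hand":-1,"offset":[0,0,5],"twist":[0,0,0]},{"hand":-1,"offset":[0,0,2],"twist":[0,0,0]}]'
python3 -c "
from h import *
go([.5529,-.2417,.0633],-100.5)"
```

```text
time: 13.37
ee_pos: [0.5526, -0.2416, 0.0739]
tool_rot: [-2.01, 2.413, -0.004]
contact_force: [-0.3, -0.3, -4.5]
opening: 0.631
t 13.37 pos [ 0.5526 -0.2416  0.0739] yaw -100.4 F [-0.3 -0.3 -4.5] open 0.631 -> off mm [ 0.1 -0.2 10.6] twist [-0.003 -0.001  0.002]
```

Past the key tops with no contact. Lowering to the shoulder.

```bash
python3 -m pendant '[{"hand":-1,"offset":[0,0,3],"twist":[0,0,0]},{"hand":-1,"offset":[0,0,3],"twist":[0,0,0]},{"hand":-1,"offset":[0,0,2],"twist":[0,0,0]},{"hand":-1,"offset":[0,0,1],"twist":[0,0,0]},{"hand":-1,"offset":[0,0,1],"twist":[0,0,0]}]'
python3 -c "
from h import *
go([.5529,-.2417,.0633],-100.5)"
```

```text
time: 13.78
ee_pos: [0.5529, -0.2417, 0.0633]
tool_rot: [-2.01, 2.413, -0.005]
contact_force: [-8.2, 3.1, 13.3]
opening: 0.635
t 13.78 pos [ 0.5529 -0.2417  0.0633] yaw -100.4 F [-8.2  3.1 13.3] open 0.635 -> off mm [ 0. -0. -0.] twist [-0.003 -0.001  0.002]
```

Seated at the expected height. Releasing, rising and backing off for a final look.

```bash
python3 -m pendant '[{"hand":0.5,"offset":[0,0,0],"twist":[0,0,0]},{"hand":1,"offset":[0,0,0],"twist":[0,0,0]},{"hand":1,"offset":[0,0,0],"twist":[0,0,0]},{"hand":1,"offset":[0,0,0],"twist":[0,0,0]},{"hand":1,"offset":[0,0,0],"twist":[0,0,0]}]'
python3 -m pendant '[{"hand":1,"offset":[0,0,0],"twist":[0,0,0]},{"hand":1,"offset":[0,0,0],"twist":[0,0,0]},{"hand":1,"offset":[0,0,-10],"twist":[0,0,0]},{"hand":1,"offset":[0,0,-20],"twist":[0,0,0]},{"hand":1,"offset":[0,0,-30],"twist":[0,0,0]}]'
python3 -m pendant '[{"hand":1,"offset":[0,0,-38],"twist":[0,0,0]},{"hand":1,"offset":[0,0,-38],"twist":[0,0,0]},{"hand":1,"offset":[15,25,0],"twist":[0,0,0]},{"hand":1,"offset":[15,25,0],"twist":[0,0,0]},{"hand":1,"offset":[15,25,0],"twist":[0,0,0]}]'
python3 -m pendant '[{"hand":1,"offset":[15,25,0],"twist":[0,0,0]},{"hand":1,"offset":[15,25,0],"twist":[0,0,0]},{"hand":1,"offset":[15,20,0],"twist":[0,0,0]},{"hand":1,"offset":[0,0,0],"twist":[0,0,0]},{"hand":1,"offset":[0,0,0],"twist":[0,0,0]}]'
python3 - <<'E'
from h import *
from bench import robot
c=robot.camera("top")["image"][:,:,::-1]; d=robot.camera("side")["image"][:,:,::-1]
f=lambda a,u,v,h:cv2.resize(a[v-h:v+h,u-h:u+h],(300,300),interpolation=cv2.INTER_CUBIC)
cv2.imwrite("pics/f.png",np.vstack([np.hstack([f(c,307,207,32),f(c,442,218,32)]),np.hstack([f(d,290,235,45),f(d,345,165,45)])]))
E
```

```text
time: 14.2
ee_pos: [0.5542, -0.2423, 0.0655]
tool_rot: [-2.009, 2.411, -0.012]
contact_force: [0.5, 0.0, -0.4]
opening: 0.949
time: 14.62
ee_pos: [0.5515, -0.241, 0.1226]
tool_rot: [2.01, -2.413, -0.002]
contact_force: [0.5, -0.7, -0.6]
opening: 1.003
time: 15.03
ee_pos: [0.4717, -0.2714, 0.2124]
tool_rot: [-2.015, 2.406, -0.016]
contact_force: [0.7, 0.1, -0.0]
opening: 0.997
time: 15.45
ee_pos: [0.3876, -0.3055, 0.2171]
tool_rot: [-2.011, 2.408, -0.025]
contact_force: [-0.1, -0.3, -0.9]
opening: 1.0
```

View pics/f.png

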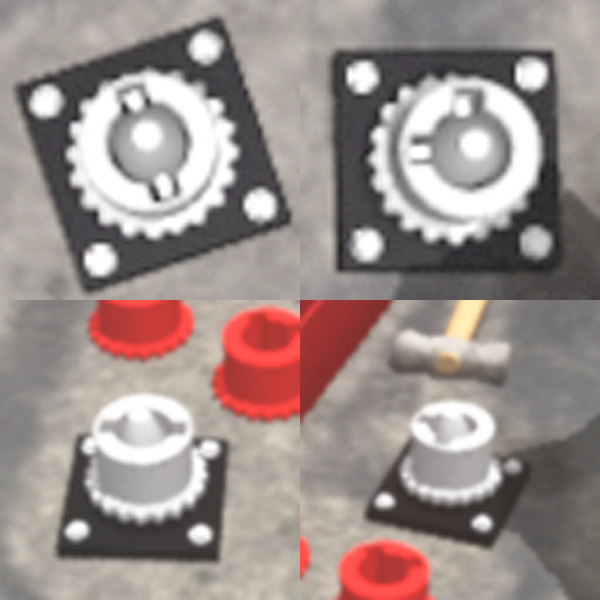

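Both sprockets are down on their stands, level, with the keys in the keyways, and the robot is clear. Handing in.

```bash
python3 -c "
from bench import robot
robot.sign_off()"
```

```text
the job is handed in; nothing more can be done
```

Both sprockets are seated on their matching stands and the job is handed in, at about 15.6 s of the 48 s. I placed the opposite-keyway sprocket first and then the right-angle one. Each was gripped by its hub, turned to line up with the keys, lowered to the shoulder and released. I did not touch the single-keyway sprocket or the red look-alikes.

**Final checks:**
- **Height:** each sprocket stopped at the height expected for the 20 mm shoulder, within 0.1 mm, with about 13 N of upward contact force.
- **Seating:** the last top and side pictures show both level on the shoulder, hub up, with the keys in the keyways.
- **Robot:** it was clear of everything, with the gripper open.

**Measurements that disagreed:** the two estimates of how the first sprocket sat in the grip differed by about 2 mm. The top and wrist cameras also differed by about 2 mm on where the stands are. Both were within the 3 mm play, and neither sprocket caught on the key tops on the way down.

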